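# Set the coffee grinder to a double dose and dock the portafilter under its spout

## Task

Get the coffee grinder ready for a double: push its orange dose slide all the way to the two-cup end, then take the portafilter by its handle and slide it level into the grinder's fork, under the hold-down lips and the spout, until it is fully home and keeps the red start switch pressed in. Set the dose before the switch is pressed, because the switch starts the grind; let go of the portafilter and leave it hanging in the fork, and do not shift the tamper or the mug.

Things in the scene. Friction and masses are not known exactly. Their poses are not given: they have to be found in the camera images.
- grinder: charcoal coffee grinder fixed on the table, 270 x 145 mm, 335 mm high. Origin on the table; local x points to its back (fork at the front, local -x), y to the robot's left, z up. Tower front at x = 0; head over the fork x = -80 to 154, z = 168 to 222 mm, its flat top is the control deck; smoked hopper behind (front edge x = 25 mm)
- fork_seat (a point): where the portafilter's origin lies when fully home: grinder-local (-50, 0, 79) mm, axes as the grinder's. The portafilter enters along this frame's +x, at this height, from at least 85 mm in front. Stops for the lugs 20 mm behind this point
- fork_mouth (a point): between the tips of the fork's two aluminium prongs, level with their top: grinder-local (-98, 0, 105) mm. Gap for the bowl 67 mm; side walls 94 mm apart inside. Hold-down lips: underside 9.5 mm above the prongs, 78 mm apart, from 22 mm behind this point, flared up toward the tips
- spout_mouth (a point): underside of the steel spout that overhangs the seated bowl, grinder-local (-46, 0, 135) mm, 19 mm above the seated rim; 30 mm in diameter, widening to 48 mm at the head
- dose_slide (a joint): position of the dose slide on the control deck, m: 0 at the one-cup mark (grinder-local y = +20 mm), 0.040 at its stop at the two-cup marks (y = -20 mm, the robot's right); moves along grinder-local -y and stays where it is left; about 1.2 N
- dose_grip (a point): top centre of the orange slide grip: a tab 18 mm along grinder x, 11 mm along y, standing 24 mm above the deck (grip top at z = 248 mm); moves with the slide
- start_switch (a joint): travel of the red start switch between the prongs at the back of the fork, m: 0 out, 0.006 when the portafilter is fully home; a light spring (0.3 N)
- portafilter: steel portafilter without spouts, black handle, 204 x 86 mm, 37 mm high, 0.38 kg. Origin under the bowl's centre; handle along local -x, from 60 to 168 mm, 26 mm wide, axis at z = 26 mm. Bowl 62 mm across; rim 72 mm across, z = 26 to 37 mm. A lug on either side (x -20 to 20, out to y = +-43, z = 26 to 33 mm): lugs ride on the prongs, under the lips
- portafilter_grip (a point): a good place to grip the handle: on its axis, 100 mm in front of the bowl's centre (portafilter-local (-100, 0, 26) mm)
- tamper: coffee tamper, steel base 58 mm in diameter, dark wooden handle, 91 mm high; origin under its centre. Bystander
- mug: cream mug, 84 mm in diameter, 90 mm high; origin under it; stands left of the grinder. Bystander

How it is judged:
By the outcome, as a careful person would: the job done as asked, in the order asked, and still so for the second after the job is handed in, with the robot touching nothing.
It also fails if it takes over 58 s, if anything falls off the work surface, if the arm or the gripper's body presses on something with over 40 N, if the wrist force passes 120 N, or if a joint passes its speed limit or range.

## Robot

A 7-joint arm with a two-finger parallel gripper is mounted at the origin on a cart in front of the work surface, level with it; the furniture and walls round the work are solid. World frame = base frame: x ahead of the robot, y to its left, z up, the work surface at z = 0. Lengths are in m, angles in rad, forces in N, time in s.
With the tool pointing down it reaches from about 0.4 to 0.875 m from the base axis. Payload 6.5 kg.
Tool frame: the origin (TCP) lies midway between the tips of the shut fingers; the grasp point (between the pads) lies 19 mm behind it; z points along the fingers, y is the line along which they close (so a half turn about z gives the same grasp; the last joint's range is limited). The gripper opens to 88 mm and grips with 3 to 60 N. Pads are 18 mm wide; open, the fingers measure 123 mm over their backs; the gripper's body (75 mm by 187 mm) begins 45 mm behind the grasp point.
Start: joints at [-1.299, 0.536, -0.004, 1.538, 0.003, 1.067, -0.071], TCP at [0.215, 0.613, 0.239] pointing down, gripper open.
Joint ranges: [-2.7, 2.7], [-0.37, 2.16], [-1.27, 1.26], [0.24, 2.4], [-1.31, 4.45], [0.19, 1.91], [-2.76, 2.76]. Speed limits (rad/s): [2.39, 2.39, 3.14, 3.14, 3.14, 3.14, 3.14].

## Interface

Orientations are given as a unit quaternion [x, y, z, w].
In Python, from station import manip, vision gives the robot as it stands.
- The arm moves only by the tool servo_tool, never from a script. Its argument "commands" is text: rows parted by semicolons, each of 7 numbers parted by spaces: the shift along the tool's x, y, z in units of 50 cm (1.0 is 50 cm), then the turn, a rotation vector about the tool's x, y, z in units of 90 degrees (1.0 is 90 degrees), then the opening, from 0 (shut) to 1 (fully open). In form: dx dy dz ax ay az fingers; .... A call has exactly 10 rows; each row shifts and turns the commanded pose from where the row before left it, along the tool's axes as they then stand; what a row does not reach is not made up. A row lasts 1/10 s, in which the tool goes at most 50 mm and 8.59 degrees, less where a joint would pass 70% of its speed; a pose out of reach is approached as far as the arm can. A call with a number of a shift or a turn outside -1 to 1 is refused whole. A call with a gripper value outside its range is refused whole. The fingers move at their own pace and stop on an object; the grip force is fixed at half the most. Time passes only in rows, so rows that do not move let the fingers close, or fill a call up. It gives the time, the measured TCP pose, the force, the opening and the grip force at its end, in the units of the state.
- manip.get_obs(): the state, without advancing time (a new reading comes with each control period).
- vision.grab_frame(name): name is "side" or "top" or "wrist"; returns a dict with "color" (384x512x3 uint8, blue, green, red), "range_z" (384x512 float32, m along the optical axis (not along the pixel's ray), 0 where there is no reading), "fx", "fy", "cx", "cy" (pixels), "world_from_camera" (4x4, takes a point from camera to world coordinates); the wrist camera has in their place "tool_from_camera" (4x4, takes a point from camera to tool coordinates, whose origin is the TCP and whose axes are the flange's). Camera axes: x right, y down, z forward; pixel columns grow to the right and rows downward; lengths in m; the calibration is good to about 2 mm. The wrist camera is an equidistant fisheye: a pixel r from the principal point sees the ray r / f radians off the axis. A picture is of the moment at which its call begins: read the wrist's pose just before it.
- manip.job_done(): hands the job in; it is judged then, once.
The state is a dict: "time_s": time; "q": joint angles; "joint_vel": joint speeds; "joint_torque": joint torques, N m; "tool_pos": TCP position; "orientation": TCP orientation; "wrist_force": force on the tool from outside, world axes, zero at the start; "wrist_torque": the same for the moment, N m; "grip_width": finger opening in m; "gripper_force": force on a finger pad.
Only numpy, scipy, OpenCV 4.12 (cv2) and the standard library are available. Lean on these libraries where they do the work, as an engineer would, in place of code of your own. Each camera call takes 0.05 s, during which the arm holds its last target. There are 200 camera calls.

## Working session

There is one attempt and no reset: what is moved stays moved. The work goes in short steps, Python scripts to look and compute and a tool call to move; the robot and the scene stay as the last step left them, time stands still between calls to the robot, and variables do not carry over. Pictures are saved under pics/ and viewed, at most 10 in all, crops included, and the job is handed in when it is done.

Besides the shell and the picture viewer there is one more tool, called by a JSON object that holds its "method" and its "body", one argument or row to a line. servo_tool: Moves the arm, as the interface text tells. Shifts and turns lie within -1 to 1; 1 stands for 50 cm of shift or 90 degrees of turn. Its arguments: {"type":"object","properties":{"commands":{"type":"string"}},"required":["commands"]}

```bash
ls; mkdir -p pics; cat > h.py <<'E'
import numpy as np, cv2
from station import manip, vision
from scipy.spatial.transform import Rotation as R
def pts(f):
    z=f["range_z"]; v,u=np.mgrid[:z.shape[0],:z.shape[1]]
    P=np.stack([(u-f["cx"])/f["fx"]*z,(v-f["cy"])/f["fy"]*z,z],-1)
    T=f["world_from_camera"]; W=P@T[:3,:3].T+T[:3,3]; W[z==0]=np.nan
    return W
E
python3 - <<'E'
from h import *
o=manip.get_obs(); print(o["time_s"],o["tool_pos"],o["orientation"])
ims=[]
for n in("top","side"):
    f=vision.grab_frame(n); np.savez(n+".npz",**f); ims.append(f["color"]); print(n,f["world_from_camera"].round(3).tolist(),f["fx"])
    cv2.imwrite("pics/%s0.png"%n,cv2.resize(f["color"],None,fx=1.5,fy=1.5))
E
```

```text
pics
0.0 [0.21524246 0.612673   0.23786085] [ 1.68088340e-01  9.85771566e-01 -8.51004876e-04 -7.41093332e-05]
top [[0.013, -0.992, 0.126, 0.366], [-1.0, -0.013, 0.002, 0.084], [0.0, -0.126, -0.992, 1.38], [0.0, 0.0, 0.0, 1.0]] 408.40691339727863
side [[0.963, -0.189, 0.19, 0.31], [-0.267, -0.619, 0.738, -0.905], [-0.022, -0.762, -0.647, 1.013], [0.0, 0.0, 0.0, 1.0]] 382.70919660169824
```

View pics/top0.png

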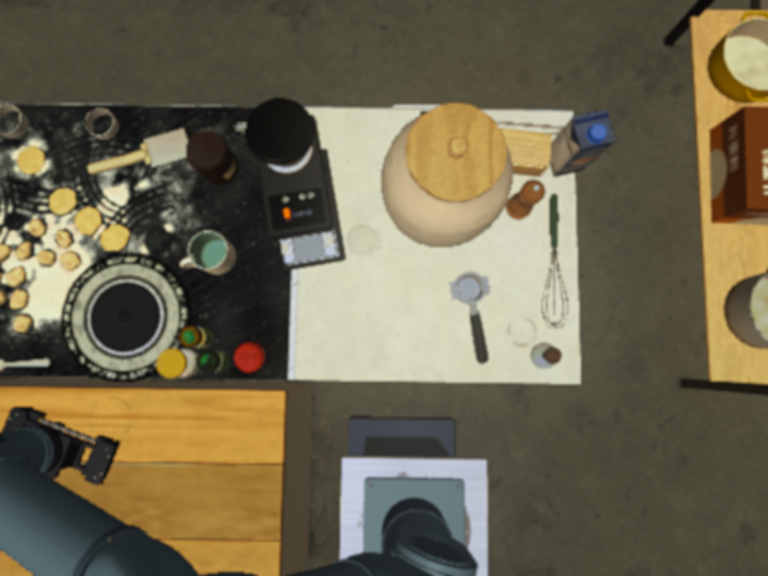

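View pics/side0.png

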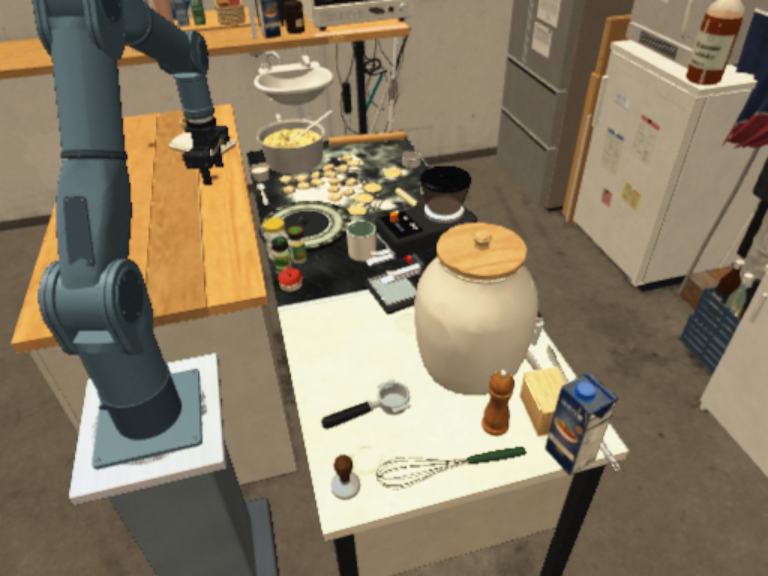

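Top view (1.5x scale): the grinder is at (300,180) with the orange slide at (287,213), the portafilter bowl at (468,288) with its handle end at (481,358), the tamper at (548,355) and the mug at (210,252). The side view agrees.

```bash
python3 - <<'E'
from h import *
for n in("top","side"):
    f=dict(np.load(n+".npz")); W=pts(f); z=W[...,2]; c=f["color"].astype(int)
    hsv=cv2.cvtColor(f["color"],cv2.COLOR_BGR2HSV)
    def reg(x0,x1,y0,y1,z0,z1): return (W[...,0]>x0)&(W[...,0]<x1)&(W[...,1]>y0)&(W[...,1]<y1)&(z>z0)&(z<z1)
    def show(t,m,rect=True):
        p=W[m]; 
        if len(p)<4: print(n,t,len(p));return
        r=cv2.minAreaRect((p[:,:2]*1000).astype(np.float32))
        print(n,t,len(p),"mean",p.mean(0).round(4),"min",p.min(0).round(3),"max",p.max(0).round(3),"rect",np.round(r[0],1),np.round(r[1],1),round(r[2],1))
    show("table",reg(.4,.5,-.1,.0,-.05,.05))
    show("deck",reg(.45,1.0,.1,.45,.21,.232))
    org=(hsv[...,0]>4)&(hsv[...,0]<20)&(hsv[...,1]>180)&(hsv[...,2]>150)
    show("orange",org&reg(.4,.9,.1,.5,.21,.27))
    show("orange_top",org&reg(.4,.9,.1,.5,.243,.27))
    show("prong",reg(.4,.75,.1,.35,.09,.12))
    show("base",reg(.4,.75,.1,.35,.01,.04))
    dark=hsv[...,2]<75
    pf=reg(.3,.65,-.2,.02,.012,.05)
    show("pf",pf); show("handle",pf&dark); show("rim",reg(.3,.65,-.2,.02,.034,.05)&~dark); show("pfsteel",pf&~dark)
    show("tamper",reg(.3,.6,-.3,-.15,.05,.1)); show("mug",reg(.4,.75,.27,.5,.08,.1))
E
```

```text
top table 891 mean [ 4.503e-01 -4.950e-02  2.000e-04] min [ 0.401 -0.099 -0.009] max [ 0.5  -0.    0.04] rect [450.7 -49.7] [98.5 99.1] 0.4
top deck 2085 mean [0.6772 0.2459 0.2219] min [0.597 0.176 0.21 ] max [0.841 0.327 0.232] rect [716.8 257. ] [229.7 128.1] 10.8
top orange 25 mean [0.6358 0.2605 0.2464] min [0.628 0.254 0.226] max [0.644 0.268 0.253] rect [636.  261.5] [16.6 13.1] 13.8
top orange_top 22 mean [0.636  0.2599 0.2478] min [0.628 0.254 0.245] max [0.644 0.266 0.253] rect [636.5 260.2] [16.2 10.3] 13.8
top prong 146 mean [0.594  0.2329 0.1072] min [0.565 0.178 0.097] max [0.627 0.29  0.12 ] rect [595.6 233.9] [ 44.3 109. ] 11.1
top base 769 mean [0.6149 0.2247 0.0252] min [0.492 0.16  0.01 ] max [0.749 0.309 0.04 ] rect [625.3 205.7] [158.5 214.6] 52.2
top pf 550 mean [ 0.4668 -0.127   0.0344] min [ 0.36  -0.162  0.012] max [ 0.557 -0.074  0.046] rect [ 459.2 -133.5] [201.3  85.4] 14.6
top handle 164 mean [ 0.4093 -0.1359  0.0378] min [ 0.363 -0.152  0.03 ] max [ 0.458 -0.121  0.046] rect [ 410.3 -135.8] [97.3 18.4] 10.0
top rim 196 mean [ 0.4961 -0.1229  0.0372] min 
[... 1394 characters left out ...]
91.5  93.3] 10.5
side handle 232 mean [ 0.41   -0.1462  0.0338] min [ 0.36  -0.163  0.023] max [ 0.464 -0.126  0.041] rect [ 411.3 -144.2] [105.5  24.9] 9.2
side rim 137 mean [ 0.5465 -0.1229  0.0378] min [ 0.358 -0.163  0.034] max [ 0.649 -0.055  0.05 ] rect [ 502.5 -141.5] [278.6  95.7] 18.7
side pfsteel 435 mean [ 0.5241 -0.1229  0.03  ] min [ 0.356 -0.167  0.013] max [ 0.65  -0.055  0.05 ] rect [ 499.6 -122.6] [291.5  93.3] 10.5
side tamper 98 mean [ 0.3812 -0.2907  0.0822] min [ 0.357 -0.3    0.052] max [ 0.495 -0.271  0.091] rect [ 426.6 -287.3] [ 28.5 138. ] 87.6
side mug 102 mean [0.5486 0.4223 0.088 ] min [0.4  0.27 0.08] max [0.638 0.497 0.1  ] rect [528.3 370.3] [224.1 230.5] 10.0
```

{"method": "servo_tool", "body": {
  "commands": "0 0 -0.035 0 0 -0.084 0.6;0 0 -0.035 0 0 -0.084 0.6;0 0 -0.035 0 0 -0.084 0.6;0 0 -0.035 0 0 -0.084 0.6;-0.057 -0.071 0 0 0 0 0.6;-0.057 -0.071 0 0 0 0 0.6;-0.057 -0.071 0 0 0 0 0.6;-0.057 -0.071 0 0 0 0 0.6;-0.057 -0.071 0 0 0 0 0.6;-0.057 -0.071 0 0 0 0 0.6"
}}

```text
time_s: 1.1
tool_pos: [0.4246, 0.4348, 0.3084]
orientation: [-0.095, 0.995, -0.0, -0.0]
wrist_force: [0.9, 0.3, -0.1]
grip_width: 0.0528
gripper_force: 0.0
```

{"method": "servo_tool", "body": {
  "commands": "-0.0577 -0.071 0 0 0 0 0.6;-0.0577 -0.071 0 0 0 0 0.6;-0.0577 -0.071 0 0 0 0 0.6;-0.0577 -0.071 0 0 0 0 0.6;-0.0577 -0.071 0 0 0 0 0.6;-0.0577 -0.071 0 0 0 0 0.6;0 0 0 0 0 0 0.6;0 0 0 0 0 0 0.6;0 0 0 0 0 0 0.6;0 0 0 0 0 0 0.6"
}}

```text
time_s: 2.1
tool_pos: [0.6326, 0.2618, 0.3087]
orientation: [-0.096, 0.995, 0.0, -0.0]
wrist_force: [0.0, 0.7, 0.2]
grip_width: 0.0529
gripper_force: 0.0
```

```bash
cat >> h.py <<'E'
def wpts(f,o):
    z=f["range_z"]; v,u=np.mgrid[:z.shape[0],:z.shape[1]]
    x=(u-f["cx"]); y=(v-f["cy"]); r=np.hypot(x,y)+1e-9; th=r/f["fx"]
    t=np.tan(th)/r; P=np.stack([x*t*z,y*t*z,z],-1)
    P[(z==0)|(th>1.4)]=np.nan
    T=f["tool_from_camera"]; Q=P@T[:3,:3].T+T[:3,3]
    return Q@R.from_quat(o["orientation"]).as_matrix().T+o["tool_pos"]
E
python3 - <<'E'
from h import *
o=manip.get_obs(); f=vision.grab_frame("wrist"); print(o["time_s"],o["tool_pos"],o["orientation"],f["fx"],f["cx"],f["cy"],f["tool_from_camera"].round(3).tolist())
np.savez("w1.npz",o=o["tool_pos"],q=o["orientation"],**f); cv2.imwrite("pics/w1.png",cv2.resize(f["color"],None,fx=1.5,fy=1.5))
E
```

```text
2.1 [0.63256388 0.26176756 0.30867398] [-9.62486039e-02  9.95357193e-01  4.04332800e-04 -3.17457869e-04] 297.3186396354542 253.0316226748338 185.58198618768552 [[0.0, -0.946, -0.323, 0.084], [1.0, 0.0, -0.001, 0.0], [0.001, -0.323, 0.946, -0.147], [0.0, 0.0, 0.0, 1.0]]
```

View pics/w1.png

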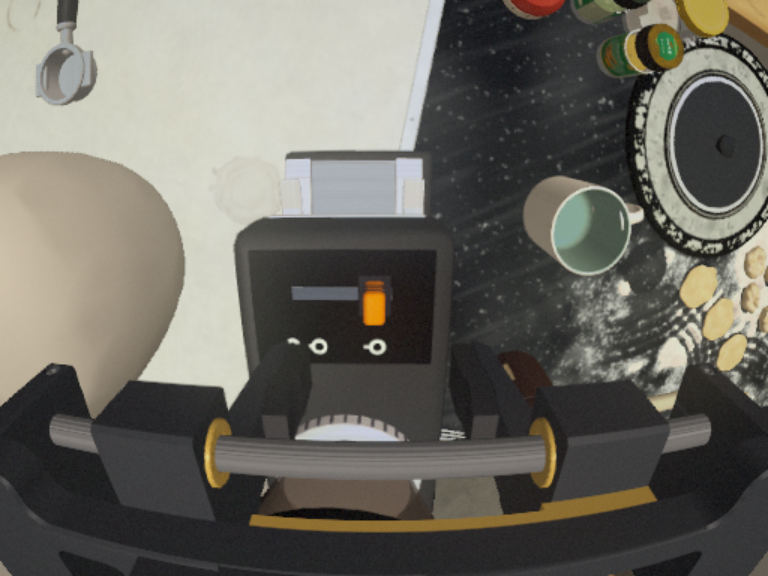

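The wrist view shows the orange tab at (374,303), the two-cup marks left of it at (310,346), the deck edges at x≈240 and 450, and the fork prongs at x≈290–310 and 400–422, y≈160–215.

```bash
python3 - <<'E'
from h import *
d=np.load("w1.npz"); o=dict(tool_pos=d["o"],orientation=d["q"]); W=wpts(d,o); z=W[...,2]
hsv=cv2.cvtColor(d["color"],cv2.COLOR_BGR2HSV)
a=np.radians(11); g0=np.array([.680,.2487]); D=W[...,:2]-g0
G=np.stack([D@[np.cos(a),np.sin(a)],D@[-np.sin(a),np.cos(a)],z],-1)*1000
def show(t,m):
    p=G[m]; r=cv2.minAreaRect(p[:,:2].astype(np.float32)); print(t,len(p),"med",np.median(p,0).round(1),"lo",np.percentile(p,1,axis=0).round(1),"hi",np.percentile(p,99,axis=0).round(1),"rect",np.round(r[0],1),np.round(r[1],1),round(r[2],1))
v,u=np.mgrid[:384,:512]
org=(hsv[...,0]>4)&(hsv[...,0]<20)&(hsv[...,1]>180)&(hsv[...,2]>120)&(u>220)&(u<270)&(v>170)&(v<225)
show("orange",org); show("orange top",org&(z>.245))
roi=(u>140)&(u<320)&(v<235)
show("deck",roi&(z>.216)&(z<.226)&(v>145))
m=roi&(z>.216)&(z<.226)&(v>145)
for x in(-75,-70,-60,-50,-40,-30):
    s=m&(abs(G[...,0]-x)<2); print("deck y ext at",x,G[s][:,1].min().round(1),G[s][:,1].max().round(1))
m=(u>170)&(u<300)&(v>90)&(v<150)
for r in range(102,146,4):
    print(r,[(c,*G[r,c].round(0).astype(int)) for c in range(184,292,3) if np.isfinite(G[r,c,0]) ][::1] if r in(110,126,138) else "")
E
```

```text
orange 366 med [nan nan nan] lo [nan nan nan] hi [nan nan nan] rect [-41.   18.8] [10.9 17.8] 89.1
orange top 304 med [-42.   18.8 248.6] lo [-49.8  14.2 245.4] hi [-32.6  24.1 250.1] rect [-41.   18.8] [17.9 10.6] 0.2
deck 10484 med [-43.8  -0.4 223.8] lo [-74.1 -59.5 216.8] hi [ -4.2  60.9 225.6] rect [-37.5   0.1] [ 76.3 126.7] 0.8
deck y ext at -75 -59.3 57.5
deck y ext at -70 -61.1 61.9
deck y ext at -60 -62.3 63.1
deck y ext at -50 -60.5 62.8
deck y ext at -40 -60.5 62.4
deck y ext at -30 -60.6 61.9
102 
106 
110 [(184, np.int64(-96), np.int64(-85), np.int64(1)), (187, np.int64(-96), np.int64(-80), np.int64(0)), (190, np.int64(-103), np.int64(-53), np.int64(103)), (193, np.int64(-103), np.int64(-50), np.int64(102)), (196, np.int64(-103), np.int64(-46), np.int64(103)), (199, np.int64(-103), np.int64(-43), np.int64(101)), (202, np.int64(-103), np.int64(-39), np.int64(104)), (205, np.int64(-103), np.int64(-35), np.int64(103)), (208, np.int64(-97), np.int64(-43), np.int64(27)), (211, np.int64(-97), np.int64(-39), np.int64(26)), (214, np.int64(-97), np.int64(-34), np.int64(28)), (21
[... 4196 characters left out ...]
.int64(-55), np.int64(17), np.int64(26)), (253, np.int64(-55), np.int64(22), np.int64(28)), (256, np.int64(-55), np.int64(26), np.int64(27)), (259, np.int64(-55), np.int64(31), np.int64(27)), (262, np.int64(-55), np.int64(35), np.int64(27)), (265, np.int64(-69), np.int64(36), np.int64(107)), (268, np.int64(-71), np.int64(39), np.int64(118)), (271, np.int64(-71), np.int64(42), np.int64(119)), (274, np.int64(-71), np.int64(46), np.int64(121)), (277, np.int64(-71), np.int64(49), np.int64(120)), (280, np.int64(-71), np.int64(53), np.int64(120)), (283, np.int64(-55), np.int64(66), np.int64(25)), (286, np.int64(-55), np.int64(71), np.int64(22)), (289, np.int64(-51), np.int64(78), np.int64(1))]
142
```

{"method": "servo_tool", "body": {
  "commands": "-0.003 -0.003 0.03 0 0 0 0.4;-0.003 -0.003 0.03 0 0 0 0.4;0 0 0.03 0 0 0 0.4;0 0 0.03 0 0 0 0.4;0 0 0.02 0 0 0 0.4;0 0 0.01 0 0 0 0.4;0 0 0 0 0 0 0;0 0 0 0 0 0 0;0 0 0 0 0 0 0;0 0 0 0 0 0 0"
}}

```text
time_s: 3.15
tool_pos: [0.6377, 0.258, 0.2345]
orientation: [-0.095, 0.995, 0.0, 0.001]
wrist_force: [0.5, 0.5, 1.6]
grip_width: 0.0109
gripper_force: 30.0
```

{"method": "servo_tool", "body": {
  "commands": "0 -0.01 0 0 0 0 0;0 -0.01 0 0 0 0 0;0 -0.01 0 0 0 0 0;0 -0.01 0 0 0 0 0;0 -0.01 0 0 0 0 0;0 -0.01 0 0 0 0 0;0 -0.01 0 0 0 0 0;0 0 0 0 0 0 0;0 0 0 0 0 0 0;0 0 0 0 0 0 0"
}}

```text
time_s: 4.15
tool_pos: [0.6446, 0.2219, 0.2345]
orientation: [-0.094, 0.996, -0.0, 0.001]
wrist_force: [-0.1, -0.7, 6.0]
grip_width: 0.0107
gripper_force: 30.0
```

{"method": "servo_tool", "body": {
  "commands": "0 -0.002 0 0 0 0 0;0 0 0 0 0 0 0;0 -0.002 0 0 0 0 0;0 0 0 0 0 0 0;0 0 0 0 0 0 0;0 0 0 0 0 0 0;0 0 0 0 0 0 0;0 0 0 0 0 0 0;0 0 0 0 0 0 0;0 0 0 0 0 0 0"
}}

```text
time_s: 5.15
tool_pos: [0.6446, 0.2218, 0.2345]
orientation: [-0.095, 0.995, 0.001, 0.001]
wrist_force: [-0.1, 2.1, 5.6]
grip_width: 0.0108
gripper_force: 30.0
```

{"method": "servo_tool", "body": {
  "commands": "0 -0.004 0 0 0 0 0;0 -0.004 0 0 0 0 0;0 0 0 0 0 0 0;0 0 0 0 0 0 0;0 0 0 0 0 0 0;0 0 0 0 0 0 0;0 0 0 0 0 0 0;0 0 0 0 0 0 0;0 0 0 0 0 0 0;0 0 0 0 0 0 0"
}}

```text
time_s: 6.15
tool_pos: [0.6446, 0.2217, 0.2345]
orientation: [-0.096, 0.995, 0.003, 0.001]
wrist_force: [-0.1, 8.9, 3.8]
grip_width: 0.0109
gripper_force: 30.0
```

```bash
python3 - <<'E'
from h import *
o=manip.get_obs(); print(o["tool_pos"],o["wrist_force"],o["q"],o["joint_torque"])
f=vision.grab_frame("wrist"); cv2.imwrite("pics/w2.png",f["color"][:300])
E
```

```text
[0.64463023 0.22169185 0.23454196] [-0.07457683  8.8603864   3.78832402] [-0.41987488  0.59423607  0.03871252  1.45267745 -0.03048477  1.09210698
  1.38990295] [  6.17496014 -57.32237577   7.28998616 -22.28294313   2.57186696
   0.98591231   0.05785044]
```

View pics/w2.png

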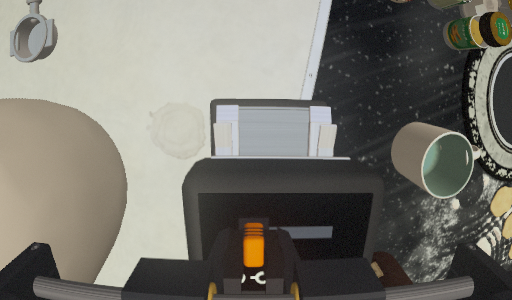

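The slide now sits at the two-cup end of its slot (tab at (254,245)), and the force rises without motion, so it is at the stop. Next I release it and retreat.

{"method": "servo_tool", "body": {
  "commands": "0 0.005 0 0 0 0 0;0 0.003 0 0 0 0 0.4;0 0 0 0 0 0 0.4;0 0 0 0 0 0 0.4;0 0 -0.03 0 0 0 0.4;0 0 -0.05 0 0 0 0.4;0 0 -0.08 0 0 0 0.6;0.06 0 -0.04 0 0 0 0.8;0.08 0 0 0 0 0 0.8;0.08 0 0 0 0 0 0.8"
}}

```text
time_s: 7.2
tool_pos: [0.5357, 0.1999, 0.3354]
orientation: [-0.094, 0.996, 0.0, 0.001]
wrist_force: [-0.4, -0.1, 0.8]
grip_width: 0.0652
gripper_force: 0.0
```

{"method": "servo_tool", "body": {
  "commands": "0.08 0 0 0 0 0 0.8;0.08 0 0 0 0 0 0.8;0.025 -0.09 0 0 0 0 0.8;0.025 -0.09 0.04 0 0 0 0.8;0.025 -0.09 0.04 0 0 0 0.8;0.025 -0.09 0.04 0 0 0 0.8;0.02 -0.09 0.04 0 0 0 0.8;0.02 -0.09 0.04 0 0 0 0.8;0.02 -0.08 0.04 0 0 0 0.8;0 0 0 0 0 0 0.8"
}}

```text
time_s: 8.2
tool_pos: [0.4357, -0.1372, 0.2139]
orientation: [-0.09, 0.996, -0.001, -0.002]
wrist_force: [-0.7, -0.1, 0.7]
grip_width: 0.0704
gripper_force: 0.0
```

```bash
python3 - <<'E'
from h import *
o=manip.get_obs(); f=vision.grab_frame("wrist"); print(o["time_s"],o["tool_pos"],o["orientation"],o["grip_width"],o["wrist_force"],o["joint_vel"].round(3))
np.savez("w3.npz",o=o["tool_pos"],q=o["orientation"],**f); cv2.imwrite("pics/w3.png",f["color"])
E
```

```text
8.2 [ 0.43568309 -0.13721834  0.21392112] [-9.03978662e-02  9.95904212e-01 -8.74399736e-04 -1.50413874e-03] 0.07038513897989938 [-0.65235891 -0.06589316  0.72614938] [-0.064 -0.036 -0.083 -0.021 -0.011  0.044 -0.099]
```

View pics/w3.png

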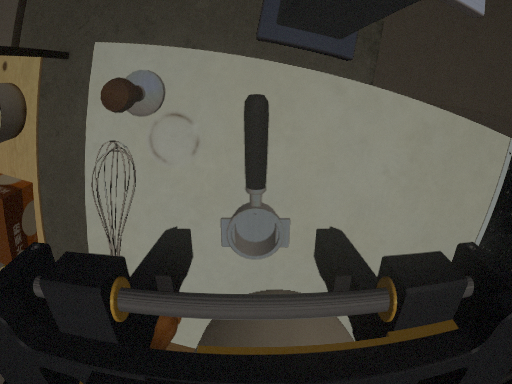

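The portafilter lies almost along the tool's x axis: handle from (257,97) to (256,190), rim centre at about (255,230), lugs at x≈221 and 290.

```bash
python3 - <<'E'
from h import *
o=manip.get_obs(); f=vision.grab_frame("wrist"); print(o["time_s"],o["tool_pos"].round(4),o["orientation"].round(4))
W=wpts(f,o); v,u=np.mgrid[:384,:512]; z=W[...,2]
Rm=R.from_quat(o["orientation"]).as_matrix(); T=(W-o["tool_pos"])@Rm*1000
roi=(u>205)&(u<305)&(v>85)&(v<265)
m=roi&(z>.012)&(z<.06); print("table z",np.nanmedian(z[roi&~m]))
h=m&(v<186); 
cs=[]
for r in range(100,186,6):
    p=T[r][h[r]]; cs.append([p[:,0].mean(),(p[:,1].min()+p[:,1].max())/2,np.ptp(p[:,1]),-p[:,2].min()])
cs=np.array(cs); print(cs.round(1)); k=np.polyfit(cs[:,0],cs[:,1],1); print("slope deg",np.degrees(np.arctan(k[0])),"y at x=0",k[1])
print("handle end tool x",np.nanmax(T[m][:,0]))
b=m&(v>198); p=T[b]; print("bowl/lug ext",p.min(0).round(1),p.max(0).round(1),"z",np.nanpercentile(z[b],[5,50,95,99]).round(4), "handle top z",np.nanpercentile(z[h],[50,95]).round(4))
rim=b&(z>.033); p=T[rim]; (c,r)=cv2.minEnclosingCircle(p[:,:2].astype(np.float32)); print("rim",c,r)
E
```

```text
8.25 [ 0.4369 -0.1342  0.2148] [-9.190e-02  9.958e-01 -2.000e-04 -7.000e-04]
table z 0.0008938063806867846
[[  70.8    0.3   25.4 -174. ]
 [  64.2    0.4   25.4 -174.2]
 [  57.7    0.4   25.4 -173.6]
 [  51.1    0.4   25.5 -173.2]
 [  44.4    0.4   25.7 -173.6]
 [  37.8   -0.2   24.6 -173.7]
 [  31.    -0.3   24.8 -173.3]
 [  24.2   -0.2   24.8 -174. ]
 [  17.4   -0.2   25.  -174.1]
 [  10.7   -0.2   22.7 -174.8]
 [   3.7   -0.3   22.8 -174.4]
 [  -3.3    0.4   24.2 -174.2]
 [ -10.6    0.4   24.5 -174.7]
 [ -17.8   -0.2   23.5 -174.5]
 [ -25.3   -0.3   23.7 -174.6]]
slope deg 0.2859670242167899 y at x=0 -0.07802571815670929
handle end tool x 79.39949600323631
bowl/lug ext [-123.7  -44.1  174.6] [-44.9  41.8 202.6] z [0.017  0.0342 0.0387 0.0393] handle top z [0.0379 0.0406]
rim (-88.81917572021484, -1.1034924983978271) 46.07087707519531
```

{"method": "servo_tool", "body": {
  "commands": "0.011 0 0.06 0 0 0 0.8;0.011 0 0.08 0 0 0 0.8;0 0 0.08 0 0 0 0.8;0 0 0.07 0 0 0 0.8;0 0 0.05 0 0 0 0.8;0 0 0.04 0 0 0 0.8;0 0 0.02 0 0 0 0.8;0 0 0.01 0 0 0 0.8;0 0 0 0 0 0 0.8;0 0 0 0 0 0 0.8"
}}

```text
time_s: 9.3
tool_pos: [0.428, -0.1335, 0.0108]
orientation: [-0.095, 0.995, -0.0, 0.001]
wrist_force: [0.6, 0.8, -0.2]
grip_width: 0.0705
gripper_force: 0.0
```

{"method": "servo_tool", "body": {
  "commands": "-0.01 0 0 0 0 0 0.8;-0.01 0 0 0 0 0 0.8;0 0 0 0 0 0 0;0 0 0 0 0 0 0;0 0 0 0 0 0 0;0 0 0 0 0 0 0;0 0 0 0 0 0 0;0 0 0 0 0 0 0;0 0 -0.02 0 0 0 0;0 0 -0.04 0 0 0 0"
}}

```text
time_s: 10.3
tool_pos: [0.4352, -0.1313, 0.0395]
orientation: [-0.095, 0.995, 0.001, -0.002]
wrist_force: [1.1, 0.3, -2.6]
grip_width: 0.0249
gripper_force: 30.0
```

```bash
cat > pf.py <<'E'
from h import *
o=manip.get_obs(); f=vision.grab_frame("wrist"); np.savez("w4.npz",o=o["tool_pos"],q=o["orientation"],**f)
print(o["time_s"],o["tool_pos"].round(4),o["orientation"].round(4),o["wrist_force"].round(1),o["grip_width"])
W=wpts(f,o); v,u=np.mgrid[:384,:512]; Rm=R.from_quat(o["orientation"]).as_matrix(); T=(W-o["tool_pos"])@Rm*1000
# portafilter in tool frame: near grasp-point height
m=(T[...,2]>-40)&(T[...,2]<0)&(abs(T[...,1])<48)&(T[...,0]<75)&(T[...,0]>-140)
for a,b in((-125,-62),(-52,-15),(15,75)):
    s=m&(T[...,0]>a)&(T[...,0]<b)&(v<330); p=T[s]
    if len(p)<10: print(a,b,len(p)); continue
    print((a,b),len(p),"lo",np.percentile(p,1,axis=0).round(1),"hi",np.percentile(p,99,axis=0).round(1))
    if a<-100:
        rim=p[p[:,2]<np.percentile(p[:,2],5)+6]; A=np.c_[rim[:,:2],np.ones(len(rim))]; k=np.linalg.lstsq(A,rim[:,2],rcond=None)[0]; print(" rim plane tilt deg x,y",np.degrees(k[:2]).round(2),"z at",k[2].round(2), "at bowl",(k[2]+k[0]*rim[:,0].mean()).round(2))
    if a>0 or a==-52:
        xs=np.arange(a+3,b-2,4); pr=[[x,p[abs(p[:,0]-x)<2][:,2].min()] for x in xs if (abs(p[:,0]-x)<2).sum()>3]; print(" top z",np.round(pr,1).tolist())
cv2.imwrite("pics/w4.png",f["color"])
E
python3 pf.py
```

```text
10.3 [ 0.4352 -0.1313  0.0395] [-9.490e-02  9.955e-01  7.000e-04 -1.900e-03] [ 1.1  0.3 -2.6] 0.024940843059130354
(-125, -62) 91 lo [-70.9 -25.6  -4.8] hi [-62.   25.7  -0.1]
 rim plane tilt deg x,y [-1.561e+01 -1.000e-02] z at -19.79 at bowl -2.02
(-52, -15) 232 lo [-51.9 -12.  -26.7] hi [-15.   12.3 -11.4]
 top z [[-49.0, -17.1], [-45.0, -18.3], [-21.0, -22.0]]
(15, 75) 8098 lo [ 15.9 -13.  -38.1] hi [ 74.5  12.9 -23.3]
 top z [[18.0, -33.5], [22.0, -33.6], [26.0, -34.3], [30.0, -35.1], [34.0, -35.5], [38.0, -36.1], [42.0, -36.9], [46.0, -37.7], [50.0, -37.8], [54.0, -38.1], [58.0, -38.8], [62.0, -38.8], [66.0, -38.7], [70.0, -39.6]]
```

View pics/w4.png

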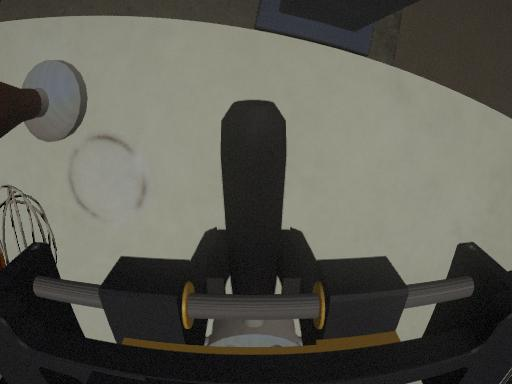

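The handle rises toward its end in the grip, by about 6 mm over 52 mm, so the bowl has sagged. I'll lift more and see whether it holds steady.

{"method": "servo_tool", "body": {
  "commands": "0 0 -0.04 0 0 0 0;0 0 -0.06 0 0 0 0;0 0 -0.06 0 0 0 0;0 0 -0.04 0 0 0 0;0 0 -0.02 0 0 0 0;0 0 0 0 0 0 0;0 0 0 0 0 0 0;0 0 0 0 0 0 0;0 0 0 0 0 0 0;0 0 0 0 0 0 0"
}}

```text
time_s: 11.35
tool_pos: [0.4365, -0.1317, 0.1492]
orientation: [-0.095, 0.995, 0.0, -0.001]
wrist_force: [-0.0, 0.7, -2.6]
grip_width: 0.0252
gripper_force: 30.0
```

```bash
python3 pf.py; python3 - <<'E'
from h import *
f=vision.grab_frame("side"); cv2.imwrite("pics/s2.png",cv2.resize(f["color"][200:340,180:400],None,fx=3,fy=3))
W=pts(f); o=manip.get_obs(); T=(W-o["tool_pos"])@R.from_quat(o["orientation"]).as_matrix()*1000
m=(T[...,2]>-60)&(T[...,2]<25)&(abs(T[...,1])<48)&(T[...,0]<90)&(T[...,0]>-150)
for x in range(-130,85,8):
    s=m&(abs(T[...,0]-x)<4)
    if s.sum()>2: p=T[s]; print(x,s.sum(),"y",p[:,1].min().round(0),p[:,1].max().round(0),"ztop",p[:,2].min().round(1))
E
```

```text
11.35 [ 0.4365 -0.1317  0.1492] [-9.480e-02  9.955e-01  1.000e-04 -7.000e-04] [-0.   0.7 -2.6] 0.025214438253035206
(-125, -62) 189 lo [-70.3 -31.3  -7. ] hi [-62.1  31.2  -0.1]
 rim plane tilt deg x,y [-28.68  -0.  ] z at -36.72 at bowl -4.42
(-52, -15) 232 lo [-28.7 -12.3 -24.6] hi [-15.1  12.4  -7.8]
 top z [[-29.0, -12.0], [-25.0, -17.0], [-21.0, -22.0]]
(15, 75) 1775 lo [ 15.2 -13.4 -39.9] hi [ 74.9  13.3 -26.8]
 top z [[18.0, -38.6], [22.0, -39.9], [26.0, -39.9], [30.0, -40.0], [34.0, -40.0], [38.0, -40.0], [42.0, -40.0], [46.0, -39.9], [50.0, -39.9], [54.0, -40.0], [58.0, -40.0], [62.0, -40.0], [70.0, -39.9]]
-114 19 y -18.0 15.0 ztop 12.3
-106 31 y -31.0 24.0 ztop 8.6
-98 35 y -45.0 38.0 ztop 9.1
-90 29 y -46.0 43.0 ztop 2.0
-82 30 y -44.0 43.0 ztop 1.4
-74 20 y -44.0 38.0 ztop -0.2
-66 27 y -45.0 39.0 ztop -4.1
-58 13 y -31.0 -18.0 ztop -2.2
14 7 y -16.0 26.0 ztop -51.5
22 11 y -16.0 -9.0 ztop -28.9
30 21 y -17.0 5.0 ztop -38.1
38 25 y -16.0 4.0 ztop -43.6
46 28 y -16.0 7.0 ztop -46.4
54 22 y -17.0 3.0 ztop -48.8
62 26 y -15.0 5.0 ztop -49.7
70 26 y -15.0 8.0 ztop -51.3
78 13 y -10.0 6.0 ztop -45.9
```

View pics/s2.png

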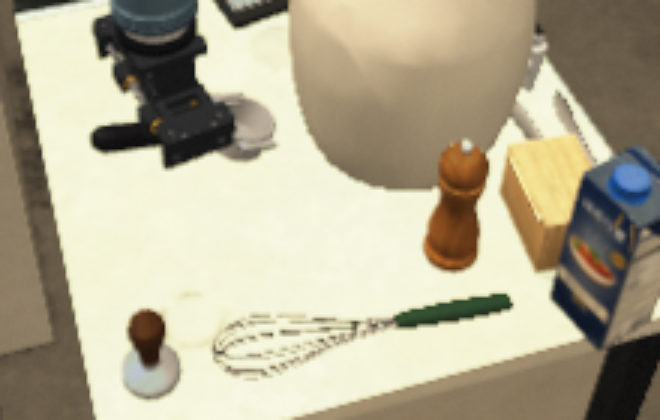

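The bowl has sagged to about 20°, so this grip is too far from the centre of mass. I'll set it back down, which levels it on the table, and regrip nearer the bowl.

{"method": "servo_tool", "body": {
  "commands": "0 0 0.04 0 0 0 0;0 0 0.05 0 0 0 0;0 0 0.04 0 0 0 0;0 0 0.03 0 0 0 0;0 0 0.03 0 0 0 0;0 0 0.02 0 0 0 0;0 0 0.02 0 0 0 0;0 0 0.02 0 0 0 0;0 0 0.013 0 0 0 0;0 0 0.012 0 0 0 0"
}}

```text
time_s: 12.45
tool_pos: [0.437, -0.1319, 0.012]
orientation: [-0.095, 0.996, -0.0, 0.0]
wrist_force: [-2.1, -0.8, 2.8]
grip_width: 0.0249
gripper_force: 30.0
```

{"method": "servo_tool", "body": {
  "commands": "0 0 0 0 0 0 0;0 0 0 0 0 0 0;0 0 0 0 0 0 0.6;0 0 0 0 0 0 0.6;0 0 0 0 0 0 0.6;0 0 0 0 0 0 0.6;0 0 -0.08 0 0 0 0.6;0 0 -0.09 0 0 0 0.6;0 0 0 0 0 0 0.6;0 0 0 0 0 0 0.6"
}}

```text
time_s: 13.45
tool_pos: [0.4378, -0.1317, 0.0982]
orientation: [-0.095, 0.995, -0.0, 0.001]
wrist_force: [-0.0, 1.1, -0.9]
grip_width: 0.0528
gripper_force: 0.0
```

```bash
cat > fl.py <<'E'
from h import *
o=manip.get_obs(); f=vision.grab_frame("wrist"); print(o["time_s"],o["tool_pos"].round(4),o["orientation"].round(4))
W=wpts(f,o); z=W[...,2]; Rm=R.from_quat(o["orientation"]).as_matrix(); T=(W-o["tool_pos"])@Rm*1000
m=(z>.012)&(z<.06)&(abs(T[...,1])<50)&(T[...,0]<120)&(T[...,0]>-140)
p=T[m]; print("end x",np.percentile(p[:,0],99.8))
for x in range(-130,100,10):
    q=p[abs(p[:,0]-x)<3]
    if len(q)>4: print(x,len(q),q[:,1].min().round(1),q[:,1].max().round(1),"mid",((q[:,1].min()+q[:,1].max())/2).round(1),"ztop",(-q[:,2].min()).round(1))
E
python3 fl.py
```

```text
13.45 [ 0.4378 -0.1317  0.0982] [-9.500e-02  9.955e-01 -2.000e-04  1.300e-03]
end x 81.74105691938634
-110 6 -16.9 16.7 mid -0.1 ztop -84.4
-100 70 -25.2 24.9 mid -0.2 ztop -74.1
-90 117 -42.9 42.8 mid -0.1 ztop -60.0
-80 205 -42.4 42.0 mid -0.2 ztop -58.8
-70 246 -43.0 43.1 mid 0.1 ztop -59.1
-60 312 -28.0 27.8 mid -0.1 ztop -59.1
-50 296 -14.3 15.0 mid 0.3 ztop -58.8
-40 104 -6.8 6.6 mid -0.1 ztop -64.9
-30 130 -11.5 11.3 mid -0.1 ztop -58.1
-20 186 -11.4 11.2 mid -0.1 ztop -58.1
-10 216 -12.1 11.9 mid -0.1 ztop -57.7
0 231 -12.5 13.2 mid 0.3 ztop -57.3
10 259 -12.5 13.0 mid 0.3 ztop -56.8
20 262 -12.2 12.8 mid 0.3 ztop -57.1
30 279 -12.9 12.6 mid -0.1 ztop -56.4
40 288 -12.7 13.2 mid 0.2 ztop -56.3
50 302 -13.3 13.1 mid -0.1 ztop -56.0
60 315 -13.2 13.7 mid 0.3 ztop -55.4
70 322 -13.1 12.8 mid -0.1 ztop -56.4
80 180 -10.1 10.6 mid 0.2 ztop -59.0
```

{"method": "servo_tool", "body": {
  "commands": "-0.027 0 0 0 0 0 0.6;0 0 0.05 0 0 0 0.6;0 0 0.06 0 0 0 0.6;0 0 0.04 0 0 0 0.6;0 0 0.02 0 0 0 0.6;0 0 0.01 0 0 0 0.6;0 0 0 0 0 0 0.3;0 0 0 0 0 0 0;0 0 0 0 0 0 0;0 0 0 0 0 0 0"
}}

```text
time_s: 14.5
tool_pos: [0.4508, -0.1292, 0.0081]
orientation: [-0.095, 0.995, -0.0, 0.001]
wrist_force: [-0.9, 1.0, 1.3]
grip_width: 0.0254
gripper_force: 30.0
```

{"method": "servo_tool", "body": {
  "commands": "0 0 0 0 0 0 0;0 0 -0.005 0 0 0 0;0 0 -0.01 0 0 0 0;0 0 -0.02 0 0 0 0;0 0 -0.02 0 0 0 0;0 0 -0.02 0 0 0 0;0 0 -0.02 0 0 0 0;0 0 -0.01 0 0 0 0;0 0 0 0 0 0 0;0 0 0 0 0 0 0"
}}

```text
time_s: 15.5
tool_pos: [0.4501, -0.1291, 0.0599]
orientation: [-0.095, 0.995, 0.0, 0.0]
wrist_force: [-0.2, -0.1, -3.0]
grip_width: 0.0249
gripper_force: 30.0
```

```bash
cat > sag.py <<'E'
from h import *
o=manip.get_obs(); f=vision.grab_frame("wrist"); print(o["time_s"],o["tool_pos"].round(4),o["orientation"].round(4),o["wrist_force"].round(1))
W=wpts(f,o); Rm=R.from_quat(o["orientation"]).as_matrix(); T=(W-o["tool_pos"])@Rm*1000; v,u=np.mgrid[:384,:512]
m=(T[...,2]>-75)&(T[...,2]<5)&(abs(T[...,1])<17)&(T[...,0]<110)&(T[...,0]>20)&(v<230)
p=T[m]; xs=np.arange(25,95,8); t=[(np.percentile(p[abs(p[:,0]-x)<4][:,2],2)) for x in xs]; print(np.round(t,1)); print("slope deg",np.degrees(np.arctan(np.polyfit(xs,t,1)[0])),"level ref ~ -1.2"); print("mid y",[np.round((p[abs(p[:,0]-x)<4][:,1].min()+p[abs(p[:,0]-x)<4][:,1].max())/2,1) for x in xs],"end",np.percentile(p[:,0],99.8))
E
python3 sag.py
```

```text
15.5 [ 0.4501 -0.1291  0.0599] [-0.0949  0.9955  0.      0.    ] [-0.2 -0.1 -3. ]
[-32.8 -33.2 -33.4 -33.7 -33.8 -34.2 -34.3 -34.1 -33.5]
slope deg -0.9768064229238863 level ref ~ -1.2
mid y [np.float64(0.1), np.float64(-0.1), np.float64(-0.0), np.float64(-0.0), np.float64(-0.0), np.float64(-0.1), np.float64(-0.0), np.float64(0.2), np.float64(-0.1)] end 93.82206074608389
```

The handle is level now (same taper as on the table) and centred. Before carrying it I'll check for obstacles near the approach lane and refine the grinder's yaw from the first wrist frame.

```bash
python3 - <<'E'
from h import *
d=np.load("w1.npz"); o=dict(tool_pos=d["o"],orientation=d["q"]); W=wpts(d,o)
a=np.radians(11); g0=np.array([.680,.2487])
def loc(W):
    D=W[...,:2]-g0; return np.stack([D@[np.cos(a),np.sin(a)],D@[-np.sin(a),np.cos(a)],W[...,2]],-1)*1000
G=loc(W)
# prong inner edges per row
L=[];Rr=[]
for r in range(104,142):
    g=G[r,180:300]; ok=(g[:,2]>95)&(g[:,2]<130)
    l=g[ok&(g[:,1]<0)]; q=g[ok&(g[:,1]>0)]
    if len(l)>3 and len(q)>3:
        L.append([l[:,0].mean(),l[:,1].min(),l[:,1].max()]);Rr.append([q[:,0].mean(),q[:,1].min(),q[:,1].max()])
L=np.array(L);Rr=np.array(Rr)
for n,A,i in(("L out",L,1),("L in",L,2),("R in",Rr,1),("R out",Rr,2)):
    k=np.polyfit(A[:,0],A[:,i],1); print(n,"yaw err",np.degrees(k[0]).round(2),"med",np.median(A[:,i]).round(2))
print("front x",L[:,0].min(),Rr[:,0].min())
H=loc(pts(np.load("top.npz")))
for x in range(-380,-120,20):
    s=(abs(H[...,0]-x)<10)&np.isfinite(H[...,2]); print(x,[int(H[s&(abs(H[...,1]-y)<12)][:,2].max(initial=-1)) for y in range(-100,141,20)])
E
```

```text
L out yaw err -0.38 med -53.44
L in yaw err -1.19 med -33.02
R in yaw err 0.22 med 33.59
R out yaw err -1.57 med 54.42
front x -107.57491339165213 -106.69485397735717
-380 [5, 5, 4, 3, 3, 4, -1, -1, -1, -1, 52, 55, 55]
-360 [4, 5, 5, 7, 4, 8, 7, 6, 10, 10, 4, 52, 52]
-340 [5, 4, 5, 6, 7, 7, 6, 5, 6, 6, 6, 7, 4]
-320 [8, 9, 5, 5, 5, 6, 6, 7, 6, 6, 5, 5, 6]
-300 [8, 6, 7, 5, 5, 5, 5, 12, 6, 4, 6, 8, 40]
-280 [5, 5, 5, 5, 5, 8, 12, 12, 6, 6, 5, 4, 45]
-260 [6, 5, 5, 7, 5, 5, 7, 8, 8, 8, 7, 4, 28]
-240 [7, 7, 6, 4, 5, 7, 6, 5, 6, 6, 6, 4, 3]
-220 [7, 6, 7, 5, 4, 4, 5, 6, 6, 5, 7, 6, 4]
-200 [4, 7, 5, 5, 4, 12, 8, 5, 6, 6, 6, 7, 4]
-180 [4, 3, 4, 4, 4, 5, 5, 6, 4, 7, 5, 7, 5]
-160 [6, 5, 5, 5, 4, 6, 6, 4, 6, 4, 7, 5, 6]
-140 [8, 6, 7, 4, 6, 6, 5, 6, 6, 6, 7, 8, 6]
```

{"method": "servo_tool", "body": {
  "commands": "0 0.02 -0.02 0 0 0 0;0 0.04 -0.03 0 0 0 0;-0.01 0.06 -0.03 0 0 0 0;-0.02 0.075 0 0 0 0 0;-0.03 0.085 0 0 0 0 0;-0.03 0.085 0 0 0 0 0;-0.03 0.085 0 0 0 0 0;-0.02 0.075 0 0 0 0 0;-0.018 0.06 0 0 0 0 0;0 0.04 0 0 0 0 0"
}}

```text
time_s: 16.55
tool_pos: [0.4684, 0.1966, 0.1002]
orientation: [-0.097, 0.995, 0.001, 0.0]
wrist_force: [0.6, -0.3, -2.4]
grip_width: 0.0252
gripper_force: 30.0
```

{"method": "servo_tool", "body": {
  "commands": "0 0.02 0 0 0 0 0;0 0.01 0 0 0 0 0;0 0 0 0 0 0 0;0 0 0 0 0 0 0;0 0 0 0 0 0 0;0 0 0 0 0 0 0;0 0 0 0 0 0 0;0 0 0 0 0 0 0;0 0 0 0 0 0 0;0 0 0 0 0 0 0"
}}

```text
time_s: 17.55
tool_pos: [0.4659, 0.2073, 0.0999]
orientation: [-0.095, 0.995, -0.0, -0.0]
wrist_force: [0.3, 0.5, -3.2]
grip_width: 0.0251
gripper_force: 30.0
```

```bash
python3 sag.py; python3 - <<'E'
from h import *
o=manip.get_obs(); a=np.radians(11); d=o["tool_pos"][:2]-[.680,.2487]; print("local x,y",d@[np.cos(a),np.sin(a)],d@[-np.sin(a),np.cos(a)], "q",o["q"].round(2), "yaw",2*np.degrees(np.arctan2(-o["orientation"][0],o["orientation"][1])))
f=vision.grab_frame("side"); cv2.imwrite("pics/s3.png",cv2.resize(f["color"][110:270,130:350],None,fx=3,fy=3))
E
```

```text
17.55 [0.4659 0.2073 0.0999] [-0.0949  0.9955 -0.     -0.    ] [ 0.3  0.5 -3.2]
[-33.3 -33.5 -34.  -34.3 -34.5 -34.9 -35.2 -35.1 -34.7]
slope deg -1.5943263708772335 level ref ~ -1.2
mid y [np.float64(0.0), np.float64(0.1), np.float64(0.1), np.float64(0.1), np.float64(0.1), np.float64(0.1), np.float64(-0.1), np.float64(0.1), np.float64(0.1)] end 93.65332058725754
local x,y -0.21808253709746422 0.0002700363969723174 q [-0.69  0.52  0.23  2.02 -0.2   0.63  1.43] yaw 10.889426204866144
```

View pics/s3.png

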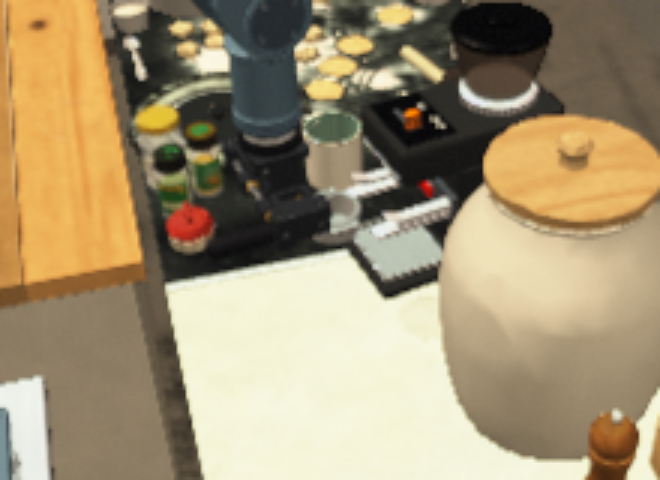

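Side view: the portafilter (bowl at (343,212)) stands level in front of the fork, clear of the mug, with the red switch visible at (428,187). Now I lower it to fork height and begin the entry.

{"method": "servo_tool", "body": {
  "commands": "0 0.0005 0.01 0 -0.0055 0 0;0 0 0.01 0 0 0 0;0 0 0.004 0 0 0 0;0 0 0 0 0 0 0;-0.01 0 0 0 0 0 0;-0.02 0 0 0 0 0 0;-0.02 0 0 0 0 0 0;-0.02 0 0 0 0 0 0;-0.01 0 0 0 0 0 0;0 0 0 0 0 0 0"
}}

```text
time_s: 18.65
tool_pos: [0.5065, 0.2153, 0.0884]
orientation: [-0.095, 0.995, 0.0, 0.005]
wrist_force: [-0.1, -0.4, -2.8]
grip_width: 0.0253
gripper_force: 30.0
```

```bash
cat > st.py <<'E'
from h import *
o=manip.get_obs(); a=np.radians(11); d=o["tool_pos"][:2]-[.680,.2487]; print("local x,y",(d@[np.cos(a),np.sin(a)]*1000).round(2),(d@[-np.sin(a),np.cos(a)]*1000).round(2),"z",o["tool_pos"][2].round(4),o["wrist_force"].round(1),o["wrist_torque"].round(2),o["orientation"].round(4))
E
python3 st.py; python3 sag.py
```

```text
local x,y -176.64 0.33 z 0.0884 [-0.1 -0.4 -2.8] [-0.02  0.07 -0.05] [-9.470e-02  9.955e-01  5.000e-04  5.100e-03]
18.65 [0.5065 0.2153 0.0884] [-9.470e-02  9.955e-01  5.000e-04  5.100e-03] [-0.1 -0.4 -2.8]
[-32.9 -33.3 -33.7 -34.  -34.2 -34.7 -34.9 -34.7 -34. ]
slope deg -1.3915459613534418 level ref ~ -1.2
mid y [np.float64(0.0), np.float64(0.1), np.float64(0.0), np.float64(0.0), np.float64(0.2), np.float64(0.1), np.float64(-0.0), np.float64(0.2), np.float64(0.2)] end 93.68195618553925
```

{"method": "servo_tool", "body": {
  "commands": "-0.01 0 0.0002 0 0 0 0;-0.01 0 0.0002 0 0 0 0;-0.01 0 0.0002 0 0 0 0;-0.01 0 0.0001 0 0 0 0;-0.01 0 0.0001 0 0 0 0;-0.006 0 0.0001 0 0 0 0;0 0 0 0 0 0 0;0 0 0 0 0 0 0;0 0 0 0 0 0 0;0 0 0 0 0 0 0"
}}

```text
time_s: 19.7
tool_pos: [0.5328, 0.2205, 0.0881]
orientation: [-0.095, 0.995, 0.0, 0.005]
wrist_force: [1.0, 1.3, -2.5]
grip_width: 0.0251
gripper_force: 30.0
```

```bash
python3 st.py
```

```text
local x,y -149.89 0.37 z 0.0881 [ 1.   1.3 -2.5] [ 0.05 -0.06  0.03] [-9.490e-02  9.955e-01  4.000e-04  4.500e-03]
```

{"method": "servo_tool", "body": {
  "commands": "-0.008 0 0.0001 0 0 0 0;-0.008 0 0.0001 0 0 0 0;-0.008 0 0.0001 0 0 0 0;-0.008 0 0.0001 0 0 0 0;-0.006 0 0.0001 0 0 0 0;0 0 0 0 0 0 0;0 0 0 0 0 0 0;0 0 0 0 0 0 0;0 0 0 0 0 0 0;0 0 0 0 0 0 0"
}}

```text
time_s: 20.7
tool_pos: [0.5515, 0.2241, 0.088]
orientation: [-0.095, 0.995, 0.0, 0.004]
wrist_force: [1.4, -0.1, -2.4]
grip_width: 0.0251
gripper_force: 30.0
```

```bash
python3 st.py
```

```text
local x,y -130.89 0.35 z 0.088 [ 1.4 -0.1 -2.4] [ 0.01 -0.09  0.  ] [-9.490e-02  9.955e-01  4.000e-04  4.500e-03]
```

{"method": "servo_tool", "body": {
  "commands": "-0.004 0 0 0 0 0 0;-0.004 0 0 0 0 0 0;-0.004 0 0 0 0 0 0;-0.002 0 0 0 0 0 0;-0.002 0 0 0 0 0 0;-0.002 0 0 0 0 0 0;0 0 0 0 0 0 0;0 0 0 0 0 0 0;0 0 0 0 0 0 0;0 0 0 0 0 0 0"
}}

```text
time_s: 21.7
tool_pos: [0.5603, 0.2257, 0.0881]
orientation: [-0.095, 0.995, 0.0, 0.005]
wrist_force: [0.5, 0.4, -1.5]
grip_width: 0.0251
gripper_force: 30.0
```

```bash
python3 st.py
```

```text
local x,y -121.84 0.29 z 0.0881 [ 0.5  0.4 -1.5] [0.06 0.05 0.03] [-9.480e-02  9.955e-01  4.000e-04  4.500e-03]
```

{"method": "servo_tool", "body": {
  "commands": "-0.002 0 0 0 0 0 0;0 0 0 0 0 0 0;-0.002 0 0 0 0 0 0;0 0 0 0 0 0 0;0 0 0 0 0 0 0;0 0 0 0 0 0 0;0 0 0 0 0 0 0;0 0 0 0 0 0 0;0 0 0 0 0 0 0;0 0 0 0 0 0 0"
}}

```text
time_s: 22.7
tool_pos: [0.5622, 0.2261, 0.088]
orientation: [-0.095, 0.995, 0.0, 0.004]
wrist_force: [-1.0, -0.1, -1.7]
grip_width: 0.0254
gripper_force: 30.0
```

```bash
python3 st.py; python3 - <<'E'
from h import *
f=vision.grab_frame("side"); np.savez("s4.npz",**f); cv2.imwrite("pics/s4.png",cv2.resize(f["color"][130:250,190:350],None,fx=4.5,fy=4.5,interpolation=cv2.INTER_CUBIC))
E
```

```text
local x,y -119.99 0.32 z 0.088 [-1.  -0.1 -1.7] [-0.03  0.28 -0.01] [-9.480e-02  9.955e-01  4.000e-04  4.300e-03]
```

View pics/s4.png

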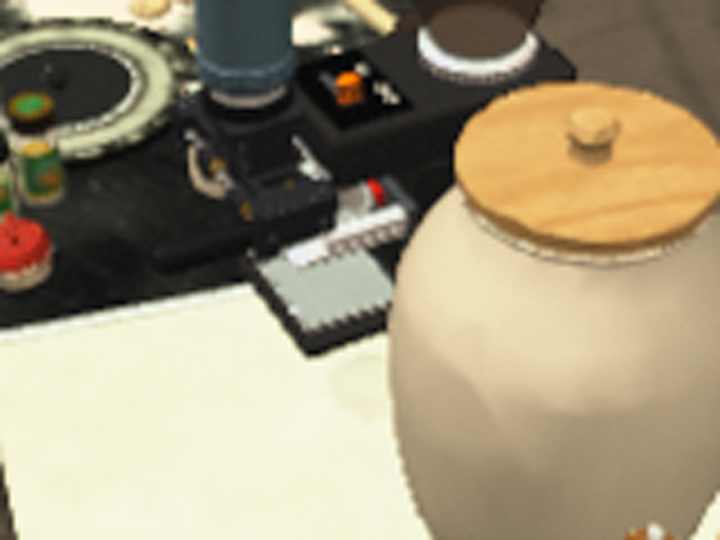

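The portafilter is in the fork, with the red switch at (375,190) right behind the rim. The force is just starting, so I'll nudge on in small steps.

{"method": "servo_tool", "body": {
  "commands": "-0.002 0 0 0 0 0 0;0 0 0 0 0 0 0;-0.002 0 0 0 0 0 0;0 0 0 0 0 0 0;0 0 0 0 0 0 0;0 0 0 0 0 0 0;0 0 0 0 0 0 0;0 0 0 0 0 0 0;0 0 0 0 0 0 0;0 0 0 0 0 0 0"
}}

```text
time_s: 23.75
tool_pos: [0.5638, 0.2264, 0.0879]
orientation: [-0.095, 0.995, 0.0, 0.004]
wrist_force: [-3.9, -1.7, -1.7]
grip_width: 0.0254
gripper_force: 30.0
```

```bash
python3 st.py; python3 sag.py
```

```text
local x,y -118.34 0.27 z 0.0879 [-3.9 -1.7 -1.7] [-0.23  0.81  0.01] [-9.490e-02  9.955e-01  3.000e-04  4.000e-03]
23.75 [0.5638 0.2264 0.0879] [-9.490e-02  9.955e-01  3.000e-04  4.000e-03] [-3.9 -1.7 -1.7]
[-32.9 -33.2 -33.3 -33.7 -33.9 -34.2 -34.4 -34.2 -33.5]
slope deg -1.0417606005933637 level ref ~ -1.2
mid y [np.float64(-0.0), np.float64(-0.0), np.float64(0.0), np.float64(-0.0), np.float64(-0.0), np.float64(0.1), np.float64(0.2), np.float64(0.2), np.float64(0.2)] end 93.85698139763639
```

{"method": "servo_tool", "body": {
  "commands": "-0.002 0 0 0 0 0 0;0 0 0 0 0 0 0;-0.002 0 0 0 0 0 0;0 0 0 0 0 0 0;-0.002 0 0 0 0 0 0;0 0 0 0 0 0 0;0 0 0 0 0 0 0;0 0 0 0 0 0 0;0 0 0 0 0 0 0;0 0 0 0 0 0 0"
}}

```text
time_s: 24.8
tool_pos: [0.5639, 0.2264, 0.0872]
orientation: [-0.095, 0.995, -0.0, 0.001]
wrist_force: [-10.9, -2.1, 1.8]
grip_width: 0.0251
gripper_force: 30.0
```

```bash
python3 st.py; python3 sag.py
```

```text
local x,y -118.26 0.29 z 0.0872 [-10.9  -2.1   1.8] [-0.45  2.07  0.04] [-9.500e-02  9.955e-01 -1.000e-04  1.000e-03]
24.8 [0.5639 0.2264 0.0872] [-9.500e-02  9.955e-01 -1.000e-04  1.000e-03] [-10.9  -2.1   1.8]
[-32.3 -32.5 -32.7 -33.  -33.1 -33.3 -33.4 -33.  -32.4]
slope deg -0.4207513275996277 level ref ~ -1.2
mid y [np.float64(0.1), np.float64(0.0), np.float64(0.0), np.float64(-0.0), np.float64(0.0), np.float64(0.0), np.float64(0.2), np.float64(0.2), np.float64(-0.1)] end 94.02794259239957
```

The tool stops hard: 3 mm more commanded gives no travel and 11 N. I'll unload, let go, and slide back along the handle slightly before looking.

{"method": "servo_tool", "body": {
  "commands": "0.004 0 0 0 0 0 0;0 0 0 0 0 0 0;0 0 0 0 0 0 0.3;0 0 0 0 0 0 0.5;0 0 0 0 0 0 0.6;0 0 0 0 0 0 0.6;0.01 0 0 0 0 0 0.6;0.02 0 0 0 0 0 0.6;0.02 0 0 0 0 0 0.6;0 0 0 0 0 0 0.6"
}}

```text
time_s: 25.85
tool_pos: [0.5386, 0.2215, 0.0875]
orientation: [-0.095, 0.995, 0.0, 0.003]
wrist_force: [-0.0, 0.2, 0.5]
grip_width: 0.0532
gripper_force: 0.0
```

{"method": "servo_tool", "body": {
  "commands": "0 0 -0.04 0 0 0 0.6;0 0 -0.08 0 0 0 0.6;0 0 -0.08 0 0 0 0.6;0.02 0 -0.08 0 0 0 0.6;0.05 -0.02 -0.06 0 0 0 0.6;0.05 -0.02 0 0 0 0 0.6;0 0 0 0 0 0 0.6;0 0 0 0 0 0 0.6;0 0 0 0 0 0 0.6;0 0 0 0 0 0 0.6"
}}

```text
time_s: 26.85
tool_pos: [0.4844, 0.1911, 0.2568]
orientation: [-0.095, 0.995, 0.0, 0.004]
wrist_force: [-0.1, 0.6, 0.4]
grip_width: 0.0528
gripper_force: 0.0
```

```bash
python3 st.py; python3 - <<'E'
from h import *
o=manip.get_obs()
f=vision.grab_frame("side"); a=cv2.resize(f["color"][130:250,200:320],(400,400),interpolation=cv2.INTER_CUBIC)
w=vision.grab_frame("wrist"); np.savez("w5.npz",o=o["tool_pos"],q=o["orientation"],**w); b=cv2.resize(w["color"],(533,400))[:,70:470]
cv2.imwrite("pics/f.png",np.hstack([a,b]))
W=wpts(w,o); a=np.radians(11); D=W[...,:2]-[.680,.2487]; G=np.stack([D@[np.cos(a),np.sin(a)],D@[-np.sin(a),np.cos(a)],W[...,2]],-1)*1000
m=(abs(G[...,1])<16)&(G[...,2]>75)&(G[...,2]<125)&(G[...,0]<-100)&(G[...,0]>-260); p=G[m]
for x in range(-225,-95,10):
    q=p[abs(p[:,0]-x)<4]
    if len(q): print(x,len(q),"y",q[:,1].min().round(1),q[:,1].max().round(1),"ztop",np.percentile(q[:,2],98).round(1))
print("handle end",np.percentile(p[:,0],.3))
E
```

```text
local x,y -203.03 -19.2 z 0.2568 [-0.1  0.6  0.4] [0.03 0.03 0.  ] [-9.500e-02  9.955e-01  2.000e-04  4.100e-03]
-215 89 y -8.2 9.5 ztop 114.9
-205 204 y -12.2 12.6 ztop 119.5
-195 193 y -12.2 12.9 ztop 120.0
-185 175 y -12.2 13.3 ztop 120.0
-175 173 y -12.1 13.5 ztop 120.4
-165 167 y -12.0 13.0 ztop 120.0
-155 159 y -12.0 13.1 ztop 120.1
-145 150 y -12.9 12.5 ztop 119.9
-135 151 y -12.9 12.8 ztop 119.8
-125 139 y -12.8 12.2 ztop 119.0
-115 125 y -12.7 12.5 ztop 119.0
-105 133 y -12.7 11.8 ztop 118.8
handle end -213.38469275502354
```

View pics/f.png

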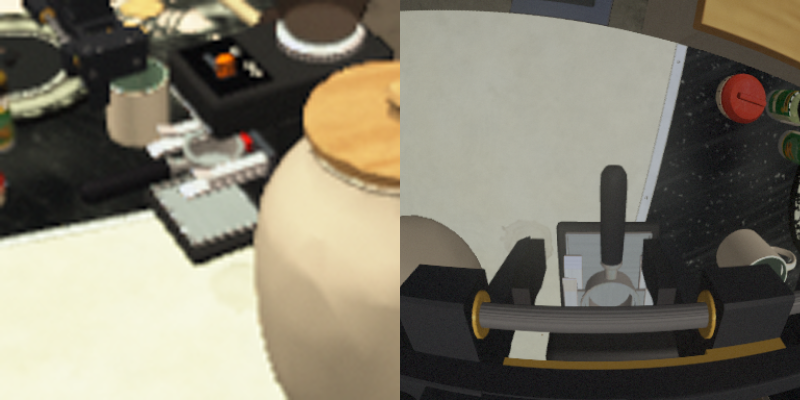

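The portafilter hangs level in the fork with its rim against the red switch (side, about (245,140)), and the slide is at the two-cup side. I'll check the switch travel against the first side frame, and that the bystanders haven't moved.

```bash
python3 - <<'E'
from h import *
def loc(W):
    a=np.radians(11); D=W[...,:2]-[.680,.2487]; return np.stack([D@[np.cos(a),np.sin(a)],D@[-np.sin(a),np.cos(a)],W[...,2]],-1)*1000
v,u=np.mgrid[:384,:512]
for n,f in(("start",np.load("side.npz")),("prepush",np.load("s4.npz")),("now",vision.grab_frame("side"))):
    h=cv2.cvtColor(f["color"],cv2.COLOR_BGR2HSV).astype(int); G=loc(pts(f))
    r=((h[...,0]<6)|(h[...,0]>172))&(h[...,1]>150)&(h[...,2]>90)&(u>240)&(u<300)&(v>150)&(v<200)
    g=G[r&np.isfinite(G[...,0])]; print(n,"red n",r.sum(),"px",u[r].mean().round(2),v[r].mean().round(2),"u range",u[r].min(),u[r].max(),"local",np.median(g,0).round(1),"x min/max",g[:,0].min().round(1),g[:,0].max().round(1))
f=vision.grab_frame("top"); G=loc(pts(f)); G0=loc(pts(np.load("top.npz"))); h=cv2.cvtColor(f["color"],cv2.COLOR_BGR2HSV).astype(int)
og=(h[...,0]>4)&(h[...,0]<20)&(h[...,1]>180)&(h[...,2]>130)&(abs(G[...,0]+42)<30)&(abs(G[...,1])<50)&(G[...,2]>235); print("slide now",np.median(G[og],0))
for nm,uu,vv in(("tamper",(350,385),(222,250)),("mug",(115,165),(150,188))):
    for F in(np.load("top.npz"),f):
        W=pts(F); s=(u>uu[0])&(u<uu[1])&(v>vv[0])&(v<vv[1])&(W[...,2]>.03)&(W[...,2]<.1); print(nm,W[s].mean(0).round(4),s.sum())
E
```

```text
start red n 15 px 271.73 172.53 u range 270 273 local [-18.1 -10.6 115.4] x min/max -48.2 -8.4
prepush red n 11 px 273.27 172.0 u range 272 274 local [-10.2 -12.  115.6] x min/max -42.9 -5.6
now red n 10 px 273.6 171.5 u range 272 275 local [ -9.3 -12.3 116.9] x min/max -43.9 -3.3
slide now [-43.07044027 -18.64381449 246.8279586 ]
tamper [ 0.3759 -0.2822  0.0839] 110
tamper [ 0.376  -0.2822  0.0843] 111
mug [0.588  0.4587 0.0664] 407
mug [0.5885 0.459  0.0662] 404
```

The switch has moved about 2 px (≈6 mm), the slide is at its stop, and the tamper and mug are unmoved. The handle end may have come back up to 1 mm on release, so I'll give it one gentle push from behind with shut fingers.

{"method": "servo_tool", "body": {
  "commands": "0.04 0.02 0 0 0 0 0;0.044 0.019 0 0 0 0 0;0 0 0 0 0 0 0;0 0 0.06 0 0 0 0;0 0 0.08 0 0 0 0;0 0 0.08 0 0 0 0;0 0 0.06 0 0 0 0;0 0 0.03 0 0 0 0;0 0 0.014 0 0 0 0;0 0 0 0 0 0 0"
}}

```text
time_s: 28.05
tool_pos: [0.4407, 0.2019, 0.0944]
orientation: [-0.095, 0.995, 0.0, 0.004]
wrist_force: [0.4, -0.1, 0.3]
grip_width: 0.0004
gripper_force: 0.0
```

{"method": "servo_tool", "body": {
  "commands": "-0.01 0 0 0 0 0 0;-0.01 0 0 0 0 0 0;-0.01 0 0 0 0 0 0;-0.006 0 0 0 0 0 0;-0.002 0 0 0 0 0 0;0 0 0 0 0 0 0;0 0 0 0 0 0 0;0 0 0 0 0 0 0;0 0 0 0 0 0 0;0 0 0 0 0 0 0"
}}

```text
time_s: 29.05
tool_pos: [0.459, 0.2058, 0.0951]
orientation: [-0.095, 0.995, 0.0, 0.004]
wrist_force: [0.5, 0.7, 0.4]
grip_width: 0.0007
gripper_force: 0.0
```

```bash
python3 st.py
```

```text
local x,y -225.16 0.04 z 0.0951 [0.5 0.7 0.4] [ 0.07  0.04 -0.01] [-9.490e-02  9.955e-01  4.000e-04  4.300e-03]
```

{"method": "servo_tool", "body": {
  "commands": "-0.002 0 0 0 0 0 0;0 0 0 0 0 0 0;-0.002 0 0 0 0 0 0;0 0 0 0 0 0 0;-0.002 0 0 0 0 0 0;0 0 0 0 0 0 0;0 0 0 0 0 0 0;0 0 0 0 0 0 0;0 0 0 0 0 0 0;0 0 0 0 0 0 0"
}}

```text
time_s: 30.05
tool_pos: [0.462, 0.2063, 0.0952]
orientation: [-0.095, 0.995, 0.0, 0.004]
wrist_force: [0.3, 0.3, -0.1]
grip_width: 0.0005
gripper_force: 0.0
```

{"method": "servo_tool", "body": {
  "commands": "-0.002 0 0 0 0 0 0;0 0 0 0 0 0 0;-0.002 0 0 0 0 0 0;0 0 0 0 0 0 0;0 0 0 0 0 0 0;0 0 0 0 0 0 0;0 0 0 0 0 0 0;0 0 0 0 0 0 0;0 0 0 0 0 0 0;0 0 0 0 0 0 0"
}}

```text
time_s: 31.05
tool_pos: [0.4628, 0.2064, 0.0948]
orientation: [-0.095, 0.995, 0.0, 0.003]
wrist_force: [-4.5, -0.8, -0.0]
grip_width: 0.0003
gripper_force: 2.7
```

```bash
python3 st.py
```

```text
local x,y -221.27 -0.07 z 0.0948 [-4.5 -0.8 -0. ] [-0.14  1.09 -0.03] [-9.490e-02  9.955e-01  1.000e-04  3.200e-03]
```

{"method": "servo_tool", "body": {
  "commands": "-0.002 0 0 0 0 0 0;-0.002 0 0 0 0 0 0;0 0 0 0 0 0 0;0 0 0 0 0 0 0;0 0 0 0 0 0 0;0 0 0 0 0 0 0;0 0 0 0 0 0 0;0 0 0 0 0 0 0;0 0 0 0 0 0 0;0 0 0 0 0 0 0"
}}

```text
time_s: 32.05
tool_pos: [0.4629, 0.2064, 0.0942]
orientation: [-0.095, 0.995, -0.0, 0.001]
wrist_force: [-8.9, -1.4, 1.2]
grip_width: 0.0004
gripper_force: 4.6
```

```bash
python3 st.py
```

```text
local x,y -221.23 -0.09 z 0.0942 [-8.9 -1.4  1.2] [-0.19  1.86  0.02] [-9.510e-02  9.955e-01 -3.000e-04  1.200e-03]
```

It's solid against the stop, with no motion from 4.5 to 9 N. I'll back off, rise clear, and hand in.

{"method": "servo_tool", "body": {
  "commands": "0.01 0 0 0 0 0 0;0.03 0 0 0 0 0 0;0.04 0 0 0 0 0 0;0 0 -0.05 0 0 0 0;0 0 -0.08 0 0 0 0;0 0 -0.08 0 0 0 0;0 0 -0.05 0 0 0 0;0 0 0 0 0 0 0;0 0 0 0 0 0 0;0 0 0 0 0 0 0"
}}

```text
time_s: 33.05
tool_pos: [0.4253, 0.1991, 0.2239]
orientation: [-0.095, 0.995, 0.0, 0.004]
wrist_force: [0.3, -0.3, 0.5]
grip_width: 0.0005
gripper_force: 0.0
```

```bash
python3 - <<'E'
from h import *
o=manip.get_obs(); w=vision.grab_frame("wrist"); W=wpts(w,o)
a=np.radians(11); D=W[...,:2]-[.680,.2487]; G=np.stack([D@[np.cos(a),np.sin(a)],D@[-np.sin(a),np.cos(a)],W[...,2]],-1)*1000
p=G[(abs(G[...,1])<16)&(G[...,2]>75)&(G[...,2]<125)&(G[...,0]<-100)&(G[...,0]>-240)]; print("handle end",np.percentile(p[:,0],.3),o["tool_pos"],"z",np.percentile(p[:,2],95))
print(manip.job_done())
E
```

```text
handle end -213.94906707903948 [0.42530916 0.19910674 0.22393705] z 118.00476052722239
the job is handed in; nothing more can be done
None
```

I handed the job in at about 33 s: the dose slide is at its two-cup stop, and the portafilter hangs released in the fork, hard against its stop, with the switch pressed about 6 mm by the camera; the tamper and mug have not moved.

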